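# Find the weak return spring on the twin spring tester

### The job

Check the two return springs on the spring tester, the one on the blue plate first and then the one on the yellow plate: push each cap straight down with a steady 12 N, hold it for a second, and let it up again; never load a plate with more than 18 N. The orange pointer, which stays where the red collar pushed it, then shows which spring is weak: its pointer is below the green mark, the sound one's above it. Stand the weak spring upright in the red tray, and leave the sound one standing on its plate and everything else on the bench where it is.

Things in the scene. Friction and masses are not known exactly. Their poses are not given: they have to be found in the camera images.
- tester: twin spring tester, grey base 120 x 230 x 24 mm fixed to the bench; two round load plates on it, tops 32 mm above the bench, 60 mm either side of its middle along its y axis (blue at +y, yellow at -y). Between them a 117 mm tall strip with guide rods, 46 mm wide along y, carries the mark and pointers. Origin: centre of the underside
- mark (a point): the reference mark: middle of a green stripe (3 mm high, 24 mm wide along the tester's y axis) across the aluminium strip between the two springs, 77 mm above the bench. Axes as the tester's
- pointer_blue (a joint): orange drag pointer beside the blue plate: its tab, 23 mm from the plate's axis at its tip, lies under the red collar (the foot clears it when lifted straight up); the collar carries it down and light friction (0.7 N) leaves it at the lowest point. Value: m below the collar of an unloaded spring; starts between 0 and 0.006; under 0.020 it is above the green mark, over 0.020 below it
- pointer_yellow (a joint): the same pointer beside the yellow plate
- plate_blue: blue load plate, 52 mm across, with a 3 mm high lip inside which a spring's foot stands with 2 mm play all round. Origin: on its axis, 8 mm below the surface the spring stands on
- plate_yellow: yellow load plate, otherwise the same as the blue one
- spring_1: return spring, upright, 91 mm tall, 0.09 kg: black foot (36 mm wide, 12 high), steel coil, white cap (34 mm wide, 20 high, flat top) with a red collar (60 wide, 4 high) round its lower end, 67 to 71 mm above the foot's underside. Cap slides down up to 36 mm (hard stop); force grows from zero in proportion. Carry it by the cap, which does not come off. Origin: centre of foot's underside, z up
- spring_2: the other spring: same size, looks and handling. Either may stand on either plate. They differ only in the stiffness of the coil, which is not known beforehand. Origin: centre of foot's underside, z up
- spring_1_cap (a joint): how far the first spring's cap is pushed down, m: 0 free, 0.036 at the hard stop; at 0.020 its collar holds the pointer level with the mark
- spring_2_cap (a joint): the same for the second spring
- tray_red: red open reject tray fixed to the bench, 120 x 150 x 30 mm outside, 4 mm walls and floor. It and a black tray of the same size lie on either side of the tester, which on which side varies. Origin: centre of the underside
- tray_black: black tray of the same size with a divider, small hardware in it; not used. Origin: centre of the underside
- screwdriver: orange-handled screwdriver, 160 mm. Bystander, not to be disturbed; origin at its underside
- tweezers: steel tweezers, 120 mm. Bystander, not to be disturbed; origin at its underside
- pen: violet pen, 125 mm. Bystander, not to be disturbed; origin at its underside
- hex_key: small dark hex key, 80 mm. Bystander, not to be disturbed; origin at its underside
- screw_jar: small jar with black cap, 48 mm wide, 55 mm high. Bystander, not to be disturbed; origin at its underside
- brass_weight: brass check weight, 36 mm wide, 45 mm high. Bystander, not to be disturbed; origin at its underside

How it is judged:
By the outcome, as a careful person would: the job done as asked, in the order asked, and still so for the second after the job is handed in, with the robot touching nothing.
It also fails if it takes over 64 s, if anything falls off the work surface, if the arm or the gripper's body presses on something with over 40 N, if the wrist force passes 120 N, or if a joint passes its speed limit or range.

### The arm

A 7-joint arm with a two-finger parallel gripper is mounted at the origin on the work surface. World frame = base frame: x ahead of the robot, y to its left, z up, the work surface at z = 0. Lengths are in m, angles in rad, forces in N, time in s.
With the tool pointing down it reaches from about 0.425 to 0.875 m from the base axis. Payload 4.7 kg.
Tool frame: the origin (TCP) lies midway between the tips of the shut fingers; the grasp point (between the pads) lies 19 mm behind it; z points along the fingers, y is the line along which they close (so a half turn about z gives the same grasp; the last joint's range is limited). The gripper opens to 87 mm and grips with 3 to 60 N. Pads are 19 mm wide; open, the fingers measure 117 mm over their backs; the gripper's body (75 mm by 190 mm) begins 51 mm behind the grasp point.
Start: joints at [1.151, 0.321, -0.07, 1.45, 0.023, 1.371, -0.057], TCP at [0.273, -0.59, 0.223] pointing down, gripper open.
Joint ranges: [-2.86, 2.86], [-0.3, 2.09], [-1.38, 1.24], [0.06, 2.45], [-1.56, 4.7], [0.09, 2.05], [-2.69, 2.69]. Speed limits (rad/s): [2.57, 2.57, 3.14, 3.14, 3.14, 3.14, 3.14].

### API

Orientations are given as a rotation vector (axis times angle).
In Python, from bench import ctrl gives the robot as it stands. The module is installed in compiled form; this text tells all that it offers.
- The arm moves only by the shell command python3 -m handwheel 'ROWS' [FORCE]. ROWS is JSON, a list of rows, each a list of 7 numbers: the finger opening in m, from 0 to 0.087, then the shift along the tool's x, y, z in m, then the turn, a rotation vector about the tool's x, y, z in degrees. A call has 1 to 12 rows; each row shifts and turns the commanded pose from where the row before left it, along the tool's axes as they then stand; what a row does not reach is not made up. A row lasts 1/8 s, in which the tool goes at most 62.5 mm and 10.7 degrees, less where a joint would pass 70% of its speed; a pose out of reach is approached as far as the arm can. A call is refused whole if a number of a shift passes 0.0625 or a number of a turn 10.7, either way. A call with a gripper value outside its range is refused whole. The fingers move at their own pace and stop on an object; FORCE is the grip in N (left out, the last holds). Time passes only in rows, so rows that do not move let the fingers close. It gives the time, the measured TCP pose, the force, the opening and the grip force at its end, in the units of the state.
- ctrl.get_state(): the state, without advancing time (a new reading comes with each control period).
- ctrl.get_image(name): name is "scene" or "top"; returns (picture, depth): 420x560x3 uint8, blue, green, red; 420x560 float32, m along the optical axis (not along the pixel's ray), 0 where there is no reading.
- ctrl.camera_info(name): a dict with "intrinsics" (3x3 intrinsics, pixels), "R" (3x3) and "t" (3): a world point X has camera coordinates R X + t. Camera axes: x right, y down, z forward; pixel columns grow to the right and rows downward; lengths in m; the calibration is good to about 2 mm. A picture is of the moment at which its call begins. camera_info takes no time and is no camera call.
- ctrl.close_job(): hands the job in; it is judged then, once.
The state is a dict: "time": time; "joint_positions": joint angles; "qd": joint speeds; "joint_torque": joint torques, N m; "position": TCP position; "tool_rot": TCP orientation; "ft_force": force on the tool from outside, world axes, zero at the start; "torque": the same for the moment, N m; "grip_width": opening from 0.0 (shut) to 1.0 (fully open); "grip_force": force on a finger pad.
Only numpy, scipy, OpenCV 4.12 (cv2) and the standard library are available. Lean on these libraries where they do the work, as an engineer would, in place of code of your own. Each camera call takes 0.05 s, during which the arm holds its last target. There are 200 camera calls.

## Working session

There is one attempt and no reset: what is moved stays moved. The work goes in short steps, Python scripts to look and compute and a shell command to move; the robot and the scene stay as the last step left them, time stands still between calls to the robot, and variables do not carry over. Pictures are saved under pics/ and viewed, at most 10 in all, crops included, and the job is handed in when it is done.

```bash
mkdir -p pics
cat > h.py <<'E'
import numpy as np, cv2
from bench import ctrl
def grab(n):
    im,d=ctrl.get_image(n); c=ctrl.camera_info(n)
    K=np.array(c["intrinsics"]);R=np.array(c["R"]);t=np.array(c["t"])
    v,u=np.mgrid[0:420,0:560]
    P=np.stack([(u-K[0,2])/K[0,0]*d,(v-K[1,2])/K[1,1]*d,d],-1)
    W=(P-t)@R
    W[d==0]=np.nan
    return im,W
E
python3 - <<'E'
from h import *
for n in("top","scene"):
    im,W=grab(n); cv2.imwrite(f"pics/{n}0.png",im); np.savez(f"{n}0.npz",im=im,W=W)
s=ctrl.get_state(); print(s)
E
```

```text
{'time': 0.1, 'joint_positions': array([ 1.15111379,  0.32173774, -0.07008966,  1.45159389,  0.02260812,
        1.37079721, -0.05690248]), 'qd': array([ 1.07172276e-03, -2.07338187e-03, -1.62806794e-03, -1.58880977e-03,
       -6.43157481e-04, -2.71537400e-04,  8.55801365e-05]), 'joint_torque': array([ 3.32671407e-04, -4.92571163e+01, -4.05580765e-01, -3.13402712e+01,
       -6.42590923e-02,  3.94133676e-02,  1.12486600e-04]), 'position': array([ 0.27293837, -0.58935255,  0.22155763]), 'tool_rot': array([-3.06633364e+00, -6.75741968e-01,  7.46211398e-04]), 'ft_force': array([-0.54327543, -0.66004694, -0.29506237]), 'torque': array([-0.0184531 ,  0.00559895, -0.05106858]), 'grip_force': 0.0, 'grip_width': 0.9988726398531851}
```

View pics/top0.png

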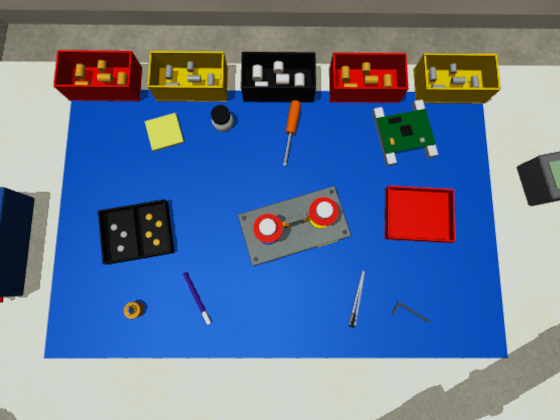

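View pics/scene0.png

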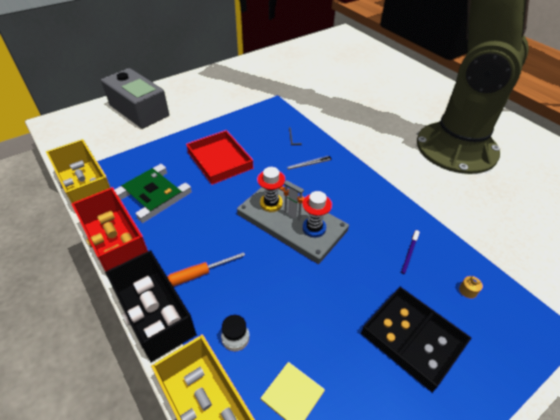

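The top view has the blue-plate cap at (267,228), the yellow-plate cap at (324,211) and the red tray at (420,214). The scene view agrees, and nothing stands close to the tester.

```bash
cat >> h.py <<'E'
from scipy.spatial.transform import Rotation as Rot
def tool(p,yaw_y=None):
    "shift to world point p in tool axes; turn about tool z so that tool y lies along world direction yaw_y"
    s=ctrl.get_state();R=Rot.from_rotvec(s["tool_rot"]).as_matrix()
    print("t",s["time"],"pos",s["position"],"shift",R.T@(np.array(p)-s["position"]),"F",s["ft_force"],"tilt",R[:,2])
    if yaw_y is not None:
        d=R.T@np.array([*yaw_y,0]); a=np.degrees(np.arctan2(-d[0],d[1])); print("turn z",(a+90)%180-90,"q7",s["joint_positions"][6])
E
python3 - <<'E'
from h import *
for n in("top","scene"):
    z=np.load(n+"0.npz");im=z["im"].astype(int);W=z["W"]
    b,g,r=im[...,0],im[...,1],im[...,2];Z=W[...,2]
    with np.errstate(all="ignore"):
        m=(Z>.118)&(Z<.13)&(b>150)&(g>150)&(W[...,0]>.3)&(W[...,0]<.9)&(abs(W[...,1])<.4)
        k,l,st,c=cv2.connectedComponentsWithStats(m.astype(np.uint8))
        for i in range(1,k):
            if st[i,4]>20:
                p=W[l==i]; mm=(p[:,:2].min(0)+p[:,:2].max(0))/2; print(n,"cap",c[i],st[i,4],p.mean(0),mm)
        m=(Z>.098)&(Z<.109)&(r>130)&(g<70)
        k,l,st,c=cv2.connectedComponentsWithStats(m.astype(np.uint8))
        for i in range(1,k):
            if st[i,4]>20:
                p=W[l==i]; print(n,"collar",c[i],st[i,4],(p.min(0)+p.max(0))/2)
        m=(r>120)&(g<60)&(b<60)&(Z<.04)&(Z>-.01)
        k,l,st,c=cv2.connectedComponentsWithStats(m.astype(np.uint8))
        for i in range(1,k):
            if st[i,4]>300:
                p=W[l==i][:,:2].astype(np.float32); print(n,"tray",c[i],st[i,4],cv2.minAreaRect(p))
tool([0.5,0,.2])
E
```

```text
top cap [324.15151515 209.36363636] 198 [ 0.56402105 -0.09418425  0.1222355 ] [ 0.56384278 -0.09490965]
top cap [266.9138756  226.60287081] 209 [0.52871525 0.02046053 0.12223672] [0.52900305 0.02034431]
top collar [322.30789474 211.97105263] 380 [ 0.5645996  -0.0941389   0.10331847]
top collar [267.36318408 228.79104478] 402 [0.52873927 0.02076162 0.10278804]
top tray [365.68181818  76.84545455] 660 ((0.9075270891189575, -0.21354758739471436), (0.05982271209359169, 0.15438316762447357), 0.513525664806366)
top tray [99.21616162 74.90707071] 495 ((0.9059193134307861, 0.4340783357620239), (0.06128896400332451, 0.13702315092086792), 2.233896493911743)
top tray [419.05819775 214.29130163] 3196 ((0.5729077458381653, -0.3218221664428711), (0.1502026468515396, 0.11952603608369827), 86.89393615722656)
scene cap [271.109375 172.296875] 128 [ 0.56537478 -0.09206026  0.12171235] [ 0.56507661 -0.09263668]
scene cap [317.76470588 197.22875817] 153 [0.5302894  0.02240368 0.12204273] [0.52983202 0.0224027 ]
scene collar [271.10958904 182.05479452] 219 [ 0.56444906 -0.09164048  0.10172001]
scene collar [316.7164751  207.21455939] 261 [0.5297141  0.0217798  0.10171179]
scene tray [218.27991453 155.8482906 ] 1404 ((0.5748369097709656, -0.3190162777900696), (0.1511538028717041, 0.11859367042779922), 87.0113296508789)
scene tray [109.57395702 230.97597977] 791 ((0.8954552412033081, -0.2276218831539154), (0.08011019974946976, 0.1267784833908081), 0.019171737134456635)
t 0.1 pos [ 0.27293837 -0.58935255  0.22155763] shift [ 0.45375669 -0.43927972  0.02227856] F [-0.54327543 -0.66004694 -0.29506237] tilt [-8.26468337e-04  1.54172163e-03 -9.99998470e-01]
```

```bash
python3 -c "
from h import *
tool([.529,.021,.15],(.955,.297))"
```

```text
t 0.1 pos [ 0.27293837 -0.58935255  0.22155763] shift [ 0.48890253 -0.4460574   0.07228689] F [-0.54327543 -0.66004694 -0.29506237] tilt [-8.26468337e-04  1.54172163e-03 -9.99998470e-01]
turn z -82.41966133713511 q7 -0.056902482499475895
```

```bash
python3 -m handwheel '[[0,0,0,0,0,0,-10.3],[0,0,0,0,0,0,-10.3],[0,0,0,0,0,0,-10.3],[0,0,0,0,0,0,-10.3],[0,0,0,0,0,0,-10.3],[0,0,0,0,0,0,-10.3],[0,0,0,0,0,0,-10.3],[0,0,0,0,0,0,-10.3]]' 20
python3 -m handwheel '[[0,0.042,0.0355,0,0,0,0],[0,0.042,0.0355,0,0,0,0],[0,0.042,0.0355,0,0,0,0],[0,0.042,0.0355,0,0,0,0],[0,0.042,0.0355,0,0,0,0],[0,0.042,0.0355,0,0,0,0],[0,0.042,0.0355,0,0,0,0],[0,0.042,0.0355,0,0,0,0],[0,0.042,0.0355,0,0,0,0],[0,0.042,0.0355,0,0,0,0],[0,0.042,0.0355,0,0,0,0],[0,0.042,0.0355,0,0,0,0]]'
python3 -c "
from h import *
tool([.529,.021,.14],(.955,.297))"
```

```text
time: 1.1
position: [0.273, -0.5895, 0.2219]
tool_rot: [-1.855, -2.534, -0.001]
ft_force: [0.3, -0.4, -0.0]
grip_width: 0.168
grip_force: 0.0
time: 2.6
position: [0.5308, 0.0192, 0.2224]
tool_rot: [1.864, 2.529, -0.001]
ft_force: [0.5, -0.2, -0.5]
grip_width: 0.007
grip_force: 0.0
t 2.6 pos [0.53075629 0.01922662 0.22242464] shift [ 0.00227125 -0.00113956  0.08242326] F [ 0.46358212 -0.17216255 -0.52865093] tilt [ 5.54708130e-05 -7.12203174e-04 -9.99999745e-01]
turn z -0.055398203577823324 q7 0.13932838547736467
```

```bash
python3 -m handwheel '[[0,0.002,-0.001,0.04,0,0,0],[0,0,0,0.04,0,0,0],[0,0,0,0.01,0,0,0],[0,0,0,0,0,0,0]]'
python3 -m handwheel '[[0,0,0,0.006,0,0,0],[0,0,0,0.004,0,0,0],[0,0,0,0,0,0,0]]'
```

```text
time: 3.1
position: [0.5288, 0.0194, 0.1326]
tool_rot: [-1.863, -2.529, 0.0]
ft_force: [0.2, -0.1, 0.3]
grip_width: 0.008
grip_force: 0.0
time: 3.48
position: [0.5292, 0.0193, 0.1229]
tool_rot: [1.863, 2.529, 0.0]
ft_force: [-0.6, -0.6, 0.0]
grip_width: 0.002
grip_force: 0.1
```

```bash
python3 -c "
from h import *
tool([.529,.021,.12],(.955,.297))"
```

```text
t 3.475 pos [0.52924966 0.01931841 0.12285846] shift [0.00168137 0.00025828 0.00285783] F [-0.57430538 -0.62420429  0.02552316] tilt [ 7.04426638e-04 -2.72266821e-04 -9.99999715e-01]
turn z -0.034142573490555606 q7 0.0770092300410789
```

```bash
python3 -m handwheel '[[0,0.001,0,0.003,0,0,0],[0,0,0,0.003,0,0,0],[0,0,0,0.002,0,0,0],[0,0,0,0.002,0,0,0],[0,0,0,0,0,0,0],[0,0,0,0,0,0,0]]'
```

```text
time: 4.22
position: [0.5298, 0.0199, 0.114]
tool_rot: [1.862, 2.527, 0.0]
ft_force: [-1.6, -1.6, 8.8]
grip_width: 0.003
grip_force: 4.5
```

```bash
python3 -m handwheel '[[0,0,0,0.002,0,0,0],[0,0,0,0.001,0,0,0],[0,0,0,0,0,0,0]]'; for i in 1 2 3 4; do python3 -c "
from h import *
print(ctrl.get_state()['ft_force'])"; done
```

```text
time: 4.6
position: [0.53, 0.0199, 0.1114]
tool_rot: [1.862, 2.527, 0.0]
ft_force: [-2.4, -2.2, 11.8]
grip_width: 0.001
grip_force: 5.8
[-2.37232412 -2.16699154 11.83538467]
[-2.37232412 -2.16699154 11.83538467]
[-2.37232412 -2.16699154 11.83538467]
[-2.37232412 -2.16699154 11.83538467]
```

```bash
python3 -m handwheel '[[0,0,0,0.0002,0,0,0],[0,0,0,0,0,0,0],[0,0,0,0,0,0,0],[0,0,0,0,0,0,0]]';python3 -m handwheel '[[0,0,0,0,0,0,0],[0,0,0,0,0,0,0],[0,0,0,0,0,0,0]]';python3 -m handwheel '[[0,0,0,0,0,0,0],[0,0,0,0,0,0,0],[0,0,0,0,0,0,0]]'
```

```text
time: 5.1
position: [0.53, 0.0199, 0.1113]
tool_rot: [1.862, 2.527, 0.0]
ft_force: [-1.1, -2.0, 12.3]
grip_width: 0.005
grip_force: 6.0
time: 5.48
position: [0.53, 0.0199, 0.1113]
tool_rot: [1.862, 2.527, 0.0]
ft_force: [-2.1, -1.2, 12.0]
grip_width: 0.007
grip_force: 6.0
time: 5.85
position: [0.53, 0.0199, 0.1113]
tool_rot: [1.862, 2.527, 0.0]
ft_force: [-1.5, -2.4, 12.3]
grip_width: 0.009
grip_force: 6.0
```

```bash
python3 -m handwheel '[[0,0,0,-0.003,0,0,0],[0,0,0,-0.004,0,0,0],[0,0,0,-0.006,0,0,0],[0,0,0,-0.02,0,0,0],[0,-0.04,0,0,0,0,0],[0,-0.04,0,0,0,0,0],[0,-0.04,0,0,0,0,0],[0,0,0,0,0,0,0]]'; python3 -c "
from h import *
tool([.5645,-.093,.1225],(.955,.297))"
```

```text
time: 6.85
position: [0.5646, -0.0984, 0.1426]
tool_rot: [1.871, 2.523, -0.001]
ft_force: [-0.0, 0.4, -0.1]
grip_width: 0.009
grip_force: 0.0
t 6.85 pos [ 0.5646299  -0.09835955  0.14261525] shift [0.00517815 0.00143606 0.02011192] F [-0.03550465  0.3844559  -0.07624285] tilt [ 6.59192572e-05 -6.18888299e-04 -9.99999806e-01]
turn z -0.3757549525195003 q7 0.2637870842058303
```

```bash
python3 -m handwheel '[[0,0.004,0.001,0.012,0,0,0],[0,0,0,0.006,0,0,0],[0,0,0,0,0,0,0]]'; python3 -m handwheel '[[0,0,0,0.003,0,0,0],[0,0,0,0.003,0,0,0],[0,0,0,0.002,0,0,0],[0,0,0,0.002,0,0,0],[0,0,0,0,0,0,0],[0,0,0,0,0,0,0]]'
```

```text
time: 7.22
position: [0.5633, -0.0887, 0.1236]
tool_rot: [-1.859, -2.53, 0.001]
ft_force: [-0.4, -1.1, -0.3]
grip_width: 0.008
grip_force: 0.0
time: 7.98
position: [0.5643, -0.0899, 0.1146]
tool_rot: [1.863, 2.529, 0.001]
ft_force: [-0.1, 1.4, 3.4]
grip_width: 0.005
grip_force: 1.9
```

```bash
python3 -m handwheel '[[0,0,0,0.002,0,0,0],[0,0,0,0.002,0,0,0],[0,0,0,0.002,0,0,0],[0,0,0,0.002,0,0,0],[0,0,0,0.002,0,0,0],[0,0,0,0.002,0,0,0],[0,0,0,0,0,0,0],[0,0,0,0,0,0,0]]'
```

```text
time: 8.98
position: [0.5645, -0.0896, 0.1032]
tool_rot: [1.862, 2.529, 0.001]
ft_force: [-1.8, 2.5, 9.7]
grip_width: 0.005
grip_force: 4.3
```

```bash
python3 -m handwheel '[[0,0,0,0.002,0,0,0],[0,0,0,0.002,0,0,0],[0,0,0,0,0,0,0]]'; python3 -m handwheel '[[0,0,0,0,0,0,0]]'
```

```text
time: 9.35
position: [0.5645, -0.0895, 0.0994]
tool_rot: [1.862, 2.529, 0.001]
ft_force: [-2.4, 1.4, 10.5]
grip_width: 0.005
grip_force: 5.2
time: 9.48
position: [0.5646, -0.0895, 0.0995]
tool_rot: [1.862, 2.529, 0.001]
ft_force: [-1.4, 1.5, 9.7]
grip_width: 0.004
grip_force: 5.2
```

```bash
python3 -m handwheel '[[0,0,0,0.002,0,0,0],[0,0,0,0.002,0,0,0],[0,0,0,0,0,0,0]]'; python3 -m handwheel '[[0,0,0,0,0,0,0]]'
```

```text
time: 9.85
position: [0.5646, -0.0894, 0.0957]
tool_rot: [1.862, 2.529, 0.001]
ft_force: [-3.0, 3.2, 11.5]
grip_width: 0.003
grip_force: 6.0
time: 9.98
position: [0.5646, -0.0895, 0.0958]
tool_rot: [1.862, 2.529, 0.001]
ft_force: [-2.5, 2.8, 12.5]
grip_width: 0.004
grip_force: 6.0
```

Holding at 12 N.

```bash
python3 -m handwheel '[[0,0,0,0,0,0,0],[0,0,0,0,0,0,0],[0,0,0,0,0,0,0],[0,0,0,0,0,0,0],[0,0,0,0,0,0,0]]';python3 -m handwheel '[[0,0,0,0,0,0,0],[0,0,0,0,0,0,0],[0,0,0,0,0,0,0]]'; python3 -m handwheel '[[0,0,0,-0.004,0,0,0],[0,0,0,-0.006,0,0,0],[0,0,0,-0.008,0,0,0],[0,0,0,-0.008,0,0,0],[0,0,0,-0.01,0,0,0],[0,0,0,-0.05,0,0,0],[0.08,-0.06,0,-0.03,0,0,0],[0.08,-0.06,0,0,0,0,0],[0.08,-0.06,0,0,0,0,0]]'
python3 - <<'E'
from h import *
im,W=grab("scene"); a=im[150:250,230:350]
cv2.imwrite("pics/s1.png",cv2.resize(a,None,fx=6,fy=6,interpolation=cv2.INTER_CUBIC))
tool([.5645,-.093,.16],(.955,.297))
for n in("scene","top"):
    if n=="top": im,W=grab("top")
    Z=W[...,2]
    with np.errstate(all="ignore"):
        m=(Z>.118)&(Z<.13)&(im.min(-1)>150)&(W[...,0]>.3)&(W[...,0]<.9)&(abs(W[...,1])<.4)
        k,l,st,c=cv2.connectedComponentsWithStats(m.astype(np.uint8))
        for i in range(1,k):
            if st[i,4]>20:print(n,"cap",W[l==i].mean(0))
E
```

```text
time: 10.6
position: [0.5646, -0.0895, 0.0958]
tool_rot: [1.862, 2.529, 0.001]
ft_force: [-2.7, 1.6, 13.0]
grip_width: 0.009
grip_force: 6.0
time: 10.98
position: [0.5646, -0.0895, 0.0958]
tool_rot: [1.862, 2.529, 0.001]
ft_force: [-2.8, 2.7, 12.0]
grip_width: 0.006
grip_force: 6.0
time: 12.1
position: [0.6163, -0.2606, 0.2087]
tool_rot: [1.863, 2.528, -0.002]
ft_force: [0.7, 0.2, 0.3]
grip_width: 0.263
grip_force: 0.0
t 12.15 pos [ 0.61584543 -0.27217289  0.20651188] shift [0.18665833 0.00205605 0.04535498] F [-0.04036803 -7.55104889 -0.40308769] tilt [-4.76837806e-04 -6.58787740e-03 -9.99978186e-01]
turn z -0.6852844963450053 q7 0.4853159853096553
scene cap [ 0.56526925 -0.09200751  0.12102876]
scene cap [0.53034613 0.02250331 0.12173864]
top cap [ 0.56374403 -0.09419785  0.12174658]
top cap [0.52860136 0.02040494 0.12214312]
```

View pics/s1.png

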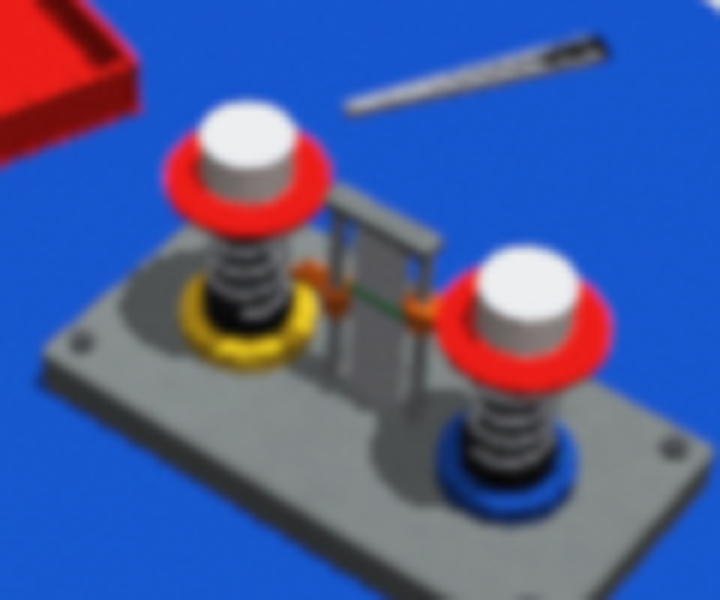

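The crop shows the yellow-side pointer at (335,298), below the extended green line (about y 279). The blue-side pointer at (418,312) is above it (about y 325). So the yellow-plate spring is weak, which agrees with the stiffness: 12 N took 27 mm on yellow and 12 mm on blue.

```bash
python3 -m handwheel '[[0.075,0.06,0,0.02,0,0,0],[0.075,0.06,0,0.02,0,0,0],[0.075,0.06,0,0,0,0,0],[0.075,0,0,0,0,0,0],[0.075,0,0,0,0,0,0]]' 20; python3 -c "
from h import *
tool([.5645,-.093,.106],(.955,.297))"
```

```text
time: 12.82
position: [0.563, -0.0884, 0.1687]
tool_rot: [1.863, 2.529, -0.002]
ft_force: [-0.4, -0.6, -0.3]
grip_width: 0.842
grip_force: 0.0
t 12.825 pos [ 0.56301551 -0.0883607   0.16874299] shift [-4.78497660e-03  8.62901696e-05  6.27495470e-02] F [-0.38017577 -0.60895713 -0.31269844] tilt [-2.59248103e-04 -1.51306353e-03 -9.99998822e-01]
turn z -0.032925264286419065 q7 0.26727557657604734
```

```bash
python3 -m handwheel '[[0.075,-0.0045,0,0.02,0,0,0],[0.075,0,0,0.02,0,0,0],[0.075,0,0,0.014,0,0,0],[0.075,0,0,0,0,0,0],[0.075,0,0,0,0,0,0]]' 20; python3 -c "
from h import *
tool([.5645,-.093,.106],(.955,.297))"
```

```text
time: 13.45
position: [0.5649, -0.0916, 0.115]
tool_rot: [1.863, 2.53, 0.001]
ft_force: [-0.1, -0.8, 0.0]
grip_width: 0.858
grip_force: 0.0
t 13.45 pos [ 0.56491453 -0.09162881  0.11496122] shift [-0.00118637 -0.00080714  0.00896083] F [-0.10336818 -0.82835041  0.02752311] tilt [ 4.57238910e-04  1.44150615e-04 -9.99999885e-01]
turn z -0.008583303315987223 q7 0.24154476034370495
```

```bash
python3 -m handwheel '[[0.075,-0.001,-0.001,0.005,0,0,0],[0.075,0,0,0.0035,0,0,0],[0.06,0,0,0,0,0,0],[0.04,0,0,0,0,0,0],[0.025,0,0,0,0,0,0],[0.025,0,0,0,0,0,0],[0.025,0,0,0,0,0,0],[0.025,0,0,0,0,0,0]]' 20
```

```text
time: 14.45
position: [0.5639, -0.0931, 0.1063]
tool_rot: [1.863, 2.529, -0.0]
ft_force: [0.1, -0.9, 0.9]
grip_width: 0.383
grip_force: 20.0
```

```bash
python3 -m handwheel '[[0.025,0,0,-0.004,0,0,0],[0.025,0,0,-0.01,0,0,0],[0.025,0,0,-0.02,0,0,0],[0.025,0,0,-0.03,0,0,0],[0.025,0,0,-0.02,0,0,0],[0.025,0,0,0,0,0,0],[0.025,0,0,0,0,0,0]]'; python3 -c "
from h import *
tool([.574,-.3205,.11],(.955,.297))"
```

```text
time: 15.32
position: [0.5634, -0.0931, 0.1896]
tool_rot: [-1.863, -2.529, 0.001]
ft_force: [-0.4, -1.1, -0.9]
grip_width: 0.379
grip_force: 20.0
t 15.325 pos [ 0.56335428 -0.09311645  0.18955829] shift [-0.22033692 -0.05716532  0.07956068] F [-0.39316639 -1.11299657 -0.87745383] tilt [-1.19485166e-03 -6.66908542e-05 -9.99999284e-01]
turn z -0.0265005353204657 q7 0.2856722108768698
```

```bash
python3 -m handwheel '[[0.025,-0.01,-0.003,0,0,0,0],[0.025,-0.03,-0.007,0,0,0,0],[0.025,-0.04,-0.01,0,0,0,0],[0.025,-0.04,-0.01,0,0,0,0],[0.025,-0.04,-0.01,0,0,0,0],[0.025,-0.03,-0.01,0,0,0,0],[0.025,-0.02,-0.005,0,0,0,0],[0.025,-0.01,-0.002,0,0,0,0],[0.025,0,0,0.02,0,0,0],[0.025,0,0,0.02,0,0,0],[0.025,0,0,0,0,0,0],[0.025,0,0,0,0,0,0]]'
python3 - <<'E'
from h import *
tool([.574,-.3205,.078],(.955,.297))
im,W=grab("scene"); cv2.imwrite("pics/s2.png",cv2.resize(im[80:260,140:380],None,fx=3,fy=3))
E
```

```text
time: 16.82
position: [0.575, -0.3193, 0.1503]
tool_rot: [-1.861, -2.531, -0.0]
ft_force: [0.3, 0.3, -0.5]
grip_width: 0.385
grip_force: 20.0
t 16.825 pos [ 0.57496953 -0.3192521   0.15025677] shift [-0.00091302 -0.00129712  0.07225664] F [ 0.33260017  0.25814319 -0.52478121] tilt [-4.32520621e-05  1.37759761e-04 -9.99999990e-01]
turn z 0.048634772407766036 q7 0.5881610846853708
```

View pics/s2.png

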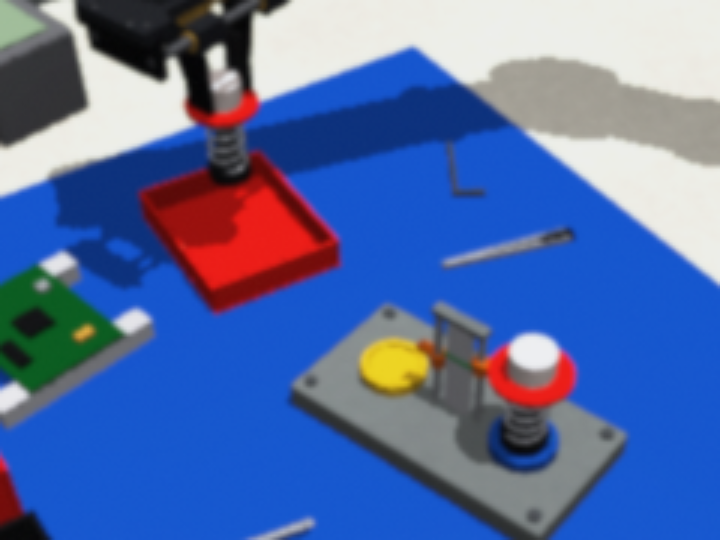

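The spring hangs upright from the gripper at (230,130), above the tray. The yellow pointer at (430,352) is below the green line and the blue one is above it.

```bash
python3 -m handwheel '[[0.025,0,0,0.02,0,0,0],[0.025,0,0,0.02,0,0,0],[0.025,0,0,0.015,0,0,0],[0.025,0,0,0.008,0,0,0],[0.025,0,0,0.004,0,0,0],[0.025,0,0,0.002,0,0,0],[0.025,0,0,0,0,0,0],[0.025,0,0,0,0,0,0]]';python3 -m handwheel '[[0.025,0,0,0.001,0,0,0],[0.025,0,0,0.001,0,0,0],[0.025,0,0,0,0,0,0]]';python3 -m handwheel '[[0.025,0,0,0.001,0,0,0],[0.025,0,0,0,0,0,0]]'
```

```text
time: 17.88
position: [0.575, -0.3202, 0.0818]
tool_rot: [1.863, 2.529, -0.0]
ft_force: [0.1, -1.1, -0.3]
grip_width: 0.379
grip_force: 20.0
time: 18.25
position: [0.5747, -0.3201, 0.0793]
tool_rot: [1.863, 2.529, -0.0]
ft_force: [-0.5, -1.0, -0.3]
grip_width: 0.383
grip_force: 20.0
time: 18.5
position: [0.5748, -0.3201, 0.0784]
tool_rot: [1.863, 2.529, -0.0]
ft_force: [-0.2, -0.0, -0.0]
grip_width: 0.382
grip_force: 20.0
```

```bash
python3 -m handwheel '[[0.025,0,0,0.001,0,0,0],[0.025,0,0,0.001,0,0,0],[0.025,0,0,0,0,0,0]]'; python3 -m handwheel '[[0.025,0,0,0.001,0,0,0],[0.025,0,0,0,0,0,0]]'
```

```text
time: 18.88
position: [0.5748, -0.3201, 0.0763]
tool_rot: [1.863, 2.529, -0.0]
ft_force: [-0.4, -0.6, 0.1]
grip_width: 0.381
grip_force: 20.0
time: 19.12
position: [0.5748, -0.3201, 0.0753]
tool_rot: [1.863, 2.529, -0.0]
ft_force: [0.4, -0.5, 1.0]
grip_width: 0.382
grip_force: 20.0
```

```bash
python3 -m handwheel '[[0.034,0,0,-0.001,0,0,0],[0.038,0,0,0,0,0,0],[0.045,0,0,0,0,0,0],[0.06,0,0,0,0,0,0],[0.07,0,0,0,0,0,0],[0.07,0,0,0,0,0,0],[0.07,0,0,-0.01,0,0,0],[0.07,0,0,-0.03,0,0,0],[0.07,0,0,-0.05,0,0,0],[0.07,0,0,-0.05,0,0,0],[0.07,0,0,0,0,0,0],[0.07,0,0,0,0,0,0]]' 5; python3 -m handwheel '[[0.07,-0.06,0,0,0,0,0],[0.07,-0.06,0,0,0,0,0],[0.07,-0.06,0,0,0,0,0],[0.07,-0.03,0,0,0,0,0],[0.07,0,0,0,0,0,0],[0.07,0,0,0,0,0,0],[0.07,0,0,0,0,0,0],[0.07,0,0,0,0,0,0]]'
python3 - <<'E'
from h import *
im,W=grab("scene"); im2,W2=grab("top")
cv2.imwrite("pics/s3.png",np.vstack([cv2.resize(im[80:260,140:380],(400,300)),cv2.resize(im2,(400,300))]))
Z=W2[...,2]
m=(im2.min(-1)>150)&(Z>.06)&(W2[...,0]<.65)&(W2[...,0]>.45)&(abs(W2[...,1])<.4)
k,l,st,c=cv2.connectedComponentsWithStats(m.astype(np.uint8))
for i in range(1,k):
    if st[i,4]>20: print(c[i],st[i,4],np.median(W2[l==i],0))
E
```

```text
time: 20.62
position: [0.5746, -0.32, 0.2164]
tool_rot: [1.863, 2.529, -0.001]
ft_force: [-0.5, -0.3, 0.4]
grip_width: 0.802
grip_force: 0.0
time: 21.62
position: [0.6372, -0.5196, 0.2172]
tool_rot: [1.861, 2.53, -0.0]
ft_force: [-0.1, -0.0, 0.1]
grip_width: 0.806
grip_force: 0.0
[430.99459459 206.95135135] 185 [ 0.57509693 -0.321421    0.09343851]
[266.96208531 226.50236967] 211 [0.52945526 0.02031381 0.1221894 ]
```

View pics/s3.png

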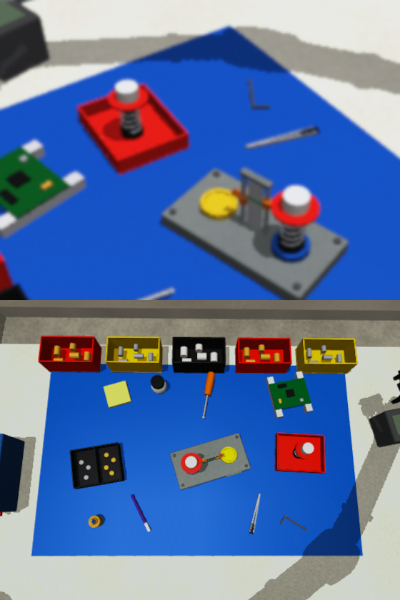

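The weak spring stands upright in the red tray, at (128,105) in the upper half, with its cap top at 93 mm (about 95 expected). The sound spring is still on the blue plate at (295,215), and nothing else has moved.

```bash
python3 -c "
from bench import ctrl
print(ctrl.close_job())"
```

```text
the job is handed in; nothing more can be done
None
```

I pressed both springs at about 12 N for a second, blue then yellow, with no reading above 13 N; the yellow-plate spring is the weak one and now stands upright in the red tray, the sound one is still on the blue plate, and the job was handed in at about 22 s.

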